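Index the scan head to the next hole

ROBOT

A 7-joint arm with a two-finger parallel gripper is mounted at the origin on a cart in front of the work surface, level with it; the furniture and walls round the work are solid. World frame = base frame: x ahead of the robot, y to its left, z up, the work surface at z = 0. Lengths are in m, angles in rad, forces in N, time in s.
With the tool pointing down it reaches from about 0.425 to 0.925 m from the base axis. Payload 6.8 kg.
Tool frame: the origin (TCP) lies at the very end of the fingers, on their centre line; the grasp point (between the pads) lies 19 mm behind it (bot.grip_depth is the distance from the TCP to the grasp point, in m); z points along the fingers, y is the direction in which the jaws open and shut (so a half turn about z gives the same grasp; the last joint's range is limited). The gripper opens to 85 mm and grips with 20 to 120 N. Pads are 22 mm wide; open, the fingers measure 114 mm over their backs; the gripper's body (76 mm by 85 mm) begins 54 mm behind the grasp point. The pads swing forward as they close: fully open they stand 13 mm farther back than shut.
Start: joints at [1.188, 0.477, 0.022, 1.555, -0.011, 1.109, -0.083], TCP at [0.183, -0.65, 0.231] pointing down, gripper open.
Joint ranges: [-2.96, 2.96], [-0.34, 2.1], [-1.41, 1.46], [0.24, 2.44], [-1.37, 4.51], [0.17, 1.92], [-2.96, 2.96]. Speed limits (rad/s): [2.39, 2.39, 3.14, 3.14, 3.14, 3.14, 3.14].

INTERFACE

Orientations are given as a unit quaternion [w, x, y, z].
In Python, from station import bot gives the robot as it stands.
- The arm moves only by the tool step_arm, never from a script. Its argument "increments" is a list of rows, each a list of 7 numbers: the shift along the world's x, y, z in m, then the turn, a rotation vector about the world's x, y, z in degrees, then the gripper command: -1 is fully open, 1 is shut, values between are in proportion. In form: [[dx, dy, dz, rx, ry, rz, fingers], ...]. A call has 1 to 10 rows; each row is the pose to reach, as a shift and turn from the pose commanded when the call began; what a row does not reach only later rows make up. A row lasts 1/12 s, in which the tool goes at most 41.7 mm and 7.16 degrees, less where a joint would pass 70% of its speed; a pose out of reach is approached as far as the arm can. A call with a gripper value outside its range is refused whole. The fingers move at their own pace and stop on an object; "force" is the grip in N (left out, the last holds). Time passes only in rows, so rows that repeat a pose let the fingers close. It gives the time, the measured TCP pose, the force and the opening at its end, in the units of the state.
- bot.get_obs(): the state, without advancing time (a new reading comes with each control period).
- bot.read_camera(name): name is "scene" or "top" or "wrist"; returns a dict with "color" (480x640x3 uint8, red, green, blue), "intrinsics" (3x3 intrinsics, pixels), "D" ([k1, k2, p1, p2, k3] as OpenCV has them; the pictures are not rectified), "extrinsics" (4x4, takes a point from camera to world coordinates). Camera axes: x right, y up, looking along -z (the intrinsics and any distortion apply to the point x, -y, -z); pixel columns grow to the right and rows downward; lengths in m; the calibration is good to about 2 mm. A picture is of the moment at which its call begins. There is no depth.
- bot.hand_in(): hands the job in, once; it reports no verdict.
Trained networks look in the newest picture that a camera, given by its name, has taken for a name from the list of things; names that differ only in an ending like _2 or _b are one class to them, and where a whole thing is asked for, a point or a joint stands for the part that bears it (a point fixed in the world has none). Each returns a list of dicts, best first, with "conf" (0 to 1); they miss things now and then, are a little off and sometimes report something else, mostly with a low value. They report only what shows in the picture. A call takes as long as a camera call. They do not tell look-alikes from the thing itself.
- bot.recognise(thing, camera): "location" ([column, row] as shares, 0 to 1, of the picture: columns of its width, rows of its height, amid what is visible of it).
- bot.place_of(thing, camera): "location" ([column, row] as shares, 0 to 1, of the picture: columns of its width, rows of its height: a listed point, or the origin of a listed thing).
The state is a dict: "t": time; "q": joint angles; "joint_vel": joint speeds; "joint_torque": joint torques, N m; "eef_pos": TCP position; "tool_rot": TCP orientation; "contact_force": force on the tool from outside, world axes, zero at the start; "torque": the same for the moment, N m; "gripper_width": opening from 0.0 (shut) to 1.0 (fully open).
Only numpy, scipy, OpenCV 4.12 (cv2) and the standard library are available. Lean on these libraries where they do the work, as an engineer would, in place of code of your own. Each camera call takes 0.05 s, during which the arm holds its last target.

TASK

The scan head rides on a perforated tube and is locked over the wall charger by a spring plunger. Pull the plunger's knob up, slide the head along to the next hole so that it points down at the pager (the flat box with a small screen and a row of buttons, just left or right of the charger), and let the pin go fully home in that hole, leaving the things in the row where they lie. Finish while still gripping the knob with the pin home: do not let go.

Things in the scene. Friction and masses are not known exactly. Their poses are not given: they have to be found in the camera images.
- stand (a point): Fixed scanning stand: grey base plate 170 x 350 x 8 mm on the table, this point at the centre of its upper face; x away from the robot, y along the tube to the left, z up. The row of things lies on it at x = -35 mm, one beneath each hole position. Two posts at the ends of the tube rise 100 mm above this point.
- middle_hole (a point): Mouth of the middle hole in the upper face of the square aluminium tube (30 x 30 mm, fixed to the stand along its y, upper face 105 mm above the table). Five 11 mm holes, 60 mm apart: at y = -120, -60, 0, +60, +120 mm from here. The sleeve starts over this one. Axes of the stand.
- sleeve (a joint): Place of the sliding sleeve (grey, 42 x 46 x 42 mm, round the tube, scan head on its near side) along the tube, m: starts at 0 = middle hole, + towards the stand's +y; holes at 0, +-0.06, +-0.12; ends at +-0.13. Slides with 1 to 3 N when the pin is out; locked with about 1 mm of play each way when the pin is in a hole.
- plunger (a joint): Lift of the spring plunger on top of the sleeve, m: 0 = pin fully home in a hole, above 0.009 the pin is clear of the tube, 0.015 = upper stop. A spring presses it down with 6 N at 0, 10 N at the stop. Over the solid tube between holes the pin rests at about 0.009 and the sleeve can slide; over a hole it drops.
- knob (a point): Centre of the plunger's pull knob: upright black cylinder 23 mm across, 28 mm tall, riding with sleeve and pin; at rest 142 mm above the table, its underside 16 mm above the sleeve's flat top. Beneath it a 20 mm wide housing with a flat 25 mm wide nut at its foot. Nothing on the stand is higher. Axes of the stand.
- scan_window (a point): Centre of the window under the scan head (black box 44 x 34 x 36 mm, 75 mm from the knob's axis towards the robot, its top 120 mm above the table). It moves with the sleeve and looks straight down.
- pager_mid (a point): Centre of the pager, the target: flat light-coloured box 48 x 62 x 17 mm with a small dark screen and a row of round buttons on its face, its 48 mm side along the tube; lies loose on the plate beneath the hole next to the middle one, either on the +y or on the -y side.
- wall_charger_mid (a point): Centre of the wall charger, block 76 x 36 x 24 mm with two prongs, loose on the plate beneath the middle hole; not to be moved.
- remote_mid (a point): Centre of the remote key, rounded 63 x 31 x 15 mm with a wire loop, loose on the plate on the other side of the charger from the pager; not to be moved.
- tag_mid (a point): Centre of the small tag, 24 x 39 x 10 mm with a ring, loose beneath one of the outermost holes; not to be moved.
- eye_loupe_mid (a point): Centre of the watchmaker's eye loupe, short round tube 34 mm across, 30 mm tall, loose beneath the other outermost hole; not to be moved.
Not all that is in view belongs to the job. What is shaped like the part that bears pager_mid but blue, green or turquoise is not meant.

How it is judged:
On the way:
1. the plunger is pulled up by the fingers until its pin is clear of the tube (value of joint plunger above 0.009 m and contact force between the fingers and plunger above 2 N), for 0.1 s.
At the end, for the whole second after the job is handed in: The scan window is straight above the pager (within 15 mm of its centre, seen from above), the plunger's pin is home in that hole (lift under 2.5 mm), the sleeve is still, the fingers still hold the knob (more than 2 N on it), and the five things in the row are within 15 mm of where they lay (horizontal distance between scan_window and pager_mid below 0.015 m and value of joint plunger below 0.0025 m and contact force between the fingers and plunger above 2 N and velocity of joint sleeve between -0.01 and 0.01 m/s and distance of each of pager_mid, wall_charger_mid, remote_mid, tag_mid, eye_loupe_mid from where it was at the start of the episode below 0.015 m); the arm keeps its last pose, push and grip.
It fails at once if a thing in the row is pushed 30 mm or more from its place (distance of any of pager_mid, wall_charger_mid, remote_mid, tag_mid, eye_loupe_mid from where it was at the start of the episode above 0.03 m).
It also fails if it takes over 35 s, if anything falls off the work surface, if the arm or the gripper's body presses on something with over 40 N, if the wrist force passes 120 N, or if a joint passes its speed limit or range.

## Working session

There is one attempt and no reset: what is moved stays moved. The work goes in short steps, Python scripts to look and compute and a tool call to move; the robot and the scene stay as the last step left them, time stands still between calls to the robot, and variables do not carry over. Pictures are saved under pics/ and viewed, and the job is handed in when it is done.

Besides the shell and the picture viewer there is one more tool, called after "Call:" in YAML: its name, and indented under it one key for each argument. step_arm: Moves the arm, as the interface text tells. Its arguments: {"type":"object","properties":{"increments":{"type":"array","items":{"type":"array","items":{"type":"number"}}},"force":{"type":"number"}},"required":["increments"]}

```bash
mkdir -p pics; cat > h.py <<'E'
import numpy as np, cv2
from station import bot
def ray(c,uv):
    K=np.array(c['intrinsics']);D=np.array(c['D']);T=np.array(c['extrinsics'])
    p=cv2.undistortPoints(np.array([[uv]],float),K,D)[0,0]
    d=T[:3,:3]@np.array([p[0],-p[1],-1]);return T[:3,3],d/np.linalg.norm(d)
def atz(c,uv,z):
    o,d=ray(c,uv);return o+d*(z-o[2])/d[2]
def tri(rs):
    A=0;b=0
    for o,d in rs:
        P=np.eye(3)-np.outer(d,d);A=A+P;b=b+P@o
    return np.linalg.solve(A,b)
def proj(c,X):
    T=np.array(c['extrinsics']);p=T[:3,:3].T@(np.array(X)-T[:3,3])
    return cv2.projectPoints(np.array([[p[0],-p[1],-p[2]]]),np.zeros(3),np.zeros(3),np.array(c['intrinsics']),np.array(c['D']))[0].ravel()
def save(c,n): cv2.imwrite('pics/'+n,c['color'][:,:,::-1])
E
python3 - <<'E'
from h import *
o=bot.get_obs();print(o['t'],o['eef_pos'],o['tool_rot'],bot.grip_depth)
for n in ['scene','top']:
    c=bot.read_camera(n);save(c,n+'0.png');print(n,c['extrinsics'][:3,3])
    for th in ['stand','middle_hole','knob','scan_window','pager_mid','wall_charger_mid','remote_mid','tag_mid','eye_loupe_mid']:
        r=bot.place_of(th,n)
        for x in r[:2]:
            uv=np.array(x['location'])*[640,480]
            z={'knob':.142,'middle_hole':.105,'scan_window':.084,'stand':.008}.get(th,.017)
            print(n,th,round(x['conf'],2),uv.round(1),atz(c,uv,z).round(4))
E
```

```text
0.0 [ 0.18301441 -0.64909379  0.23030641] [-9.04302401e-04  9.90570640e-01  1.36999822e-01 -1.93469126e-04] 0.0187
scene [0.09689868 0.77752112 0.50340869]
scene stand 0.65 [310.6 344.6] [0.4566 0.1388 0.008 ]
scene middle_hole 0.58 [292.5 396.5] [0.357  0.3547 0.105 ]
scene middle_hole 0.56 [282.1 283.3] [0.4935 0.1514 0.105 ]
scene knob 0.62 [280.8 259.1] [0.4942 0.1514 0.142 ]
scene scan_window 0.72 [328.1 305.5] [0.4259 0.1435 0.084 ]
scene scan_window 0.72 [295.4 396.9] [0.3675 0.3315 0.084 ]
scene pager_mid 0.95 [349.5 323.5] [0.4256 0.0743 0.017 ]
scene pager_mid 0.81 [418.1 276.2] [ 0.3871 -0.1185  0.017 ]
scene wall_charger_mid 0.85 [332.9 340.8] [0.4265 0.1271 0.017 ]
scene wall_charger_mid 0.47 [346.4 324.9] [0.428 0.08  0.017]
scene remote_mid 0.74 [311.1 367.9] [0.4227 0.1983 0.017 ]
scene tag_mid 0.71 [291.8 393.9] [0.4178 0.2573 0.017 ]
scene eye_loupe_mid 0.84 [361.2 300.5] [0.439  0.0034 0.017 ]
top [0.37835861 0.02284615 0.93100812]
top stand 0.72 [267.9 273.4] [0.4641 0.1367 0.008 ]
top middle_hole 0.58 [262.  248.3] [0.5027 0.1374 0.105 ]
top knob 0.68 [259.9 246.5] [0.5004 0.1363 0.142 ]
top scan_window 0.59 [263.5 287.7] [0.4294 0.135  0.084 ]
top scan_window 0.46 [262.3 247.2] [0.508  0.1399 0.084 ]
top pager_mid 0.89 [395.9 307.7] [ 0.3958 -0.13    0.017 ]
top pager_mid 0.67 [306.9 199.8] [0.6218 0.0574 0.017 ]
top wall_charger_mid 0.62 [261.6 295.4] [0.4175 0.1472 0.017 ]
top remote_mid 0.57 [237.5 293.3] [0.421  0.1975 0.017 ]
top tag_mid 0.59 [213.9 294.7] [0.4172 0.2468 0.017 ]
top eye_loupe_mid 0.73 [325.4 286.6] [0.4375 0.0158 0.017 ]
top eye_loupe_mid 0.52 [265.  286.9] [0.4352 0.1407 0.017 ]
```

View pics/scene0.png

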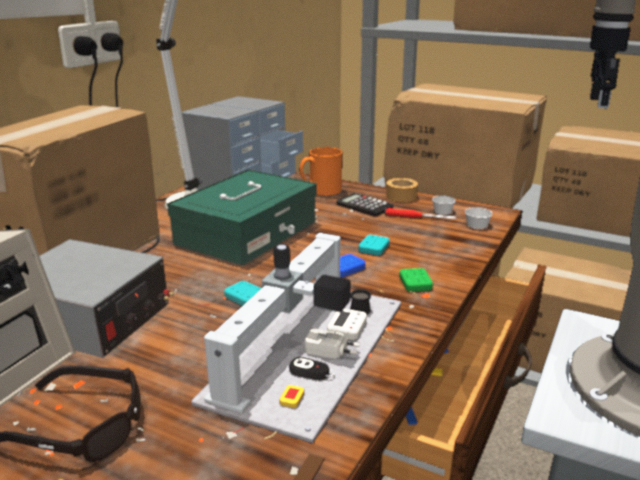

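View pics/top0.png

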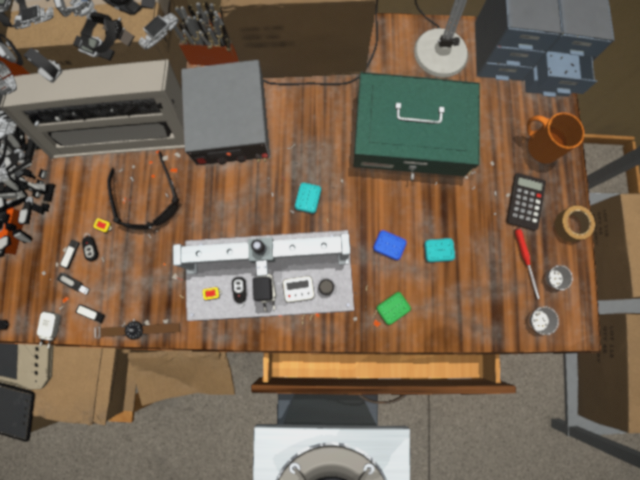

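The pager is on the −y side, at about (298,289) in the top picture. The blue, green and turquoise boxes aren't meant. The tube runs from about (177,254) to (347,247), so the stand is slightly turned. Next I'll work out the knob position and the stand yaw.

```bash
python3 - <<'E'
from h import *
cs={n:bot.read_camera(n) for n in ['scene','top']}
ks=[]
for n,c in cs.items():
    uv=np.array(bot.place_of('knob',n)[0]['location'])*[640,480];ks.append(ray(c,uv));print(n,uv)
    for x in bot.recognise('pager_mid',n)[:5]: 
        u=np.array(x['location'])*[640,480];print('pager',n,x['conf'],u,atz(c,u,.017))
k=tri(ks);print('knob tri',k)
c=cs['top']
im=cv2.resize(c['color'][220:330,165:365],None,fx=4,fy=4,interpolation=cv2.INTER_CUBIC);cv2.imwrite('pics/topz.png',im[:,:,::-1])
c=cs['scene'];im=cv2.resize(c['color'][225:445,190:410],None,fx=2.7,fy=2.7,interpolation=cv2.INTER_CUBIC);cv2.imwrite('pics/scz.png',im[:,:,::-1])
E
```

```text
scene [280.32 254.88]
pager scene 0.93 [347.008 324.624] [0.42759996 0.07883097 0.017     ]
pager scene 0.84 [350.72 264.  ] [ 0.51036628 -0.10667549  0.017     ]
pager scene 0.82 [242.176 292.608] [0.62215864 0.0713555  0.017     ]
pager scene 0.68 [419.584 279.792] [ 0.38036296 -0.10709933  0.017     ]
pager scene 0.62 [372.032 245.376] [ 0.50880466 -0.19769668  0.017     ]
top [258.112 243.792]
pager top 0.83 [389.184 246.192] [ 0.52378546 -0.11730285  0.017     ]
pager top 0.73 [395.328 311.712] [ 0.38752342 -0.12868212  0.017     ]
pager top 0.65 [305.088 201.408] [0.6182775  0.06111433 0.017     ]
pager top 0.6 [296.384 289.008] [0.43177437 0.07561427 0.017     ]
pager top 0.55 [440.    248.496] [ 0.52020331 -0.22509302  0.017     ]
knob tri [0.50416939 0.1391779  0.14121486]
```

View pics/topz.png

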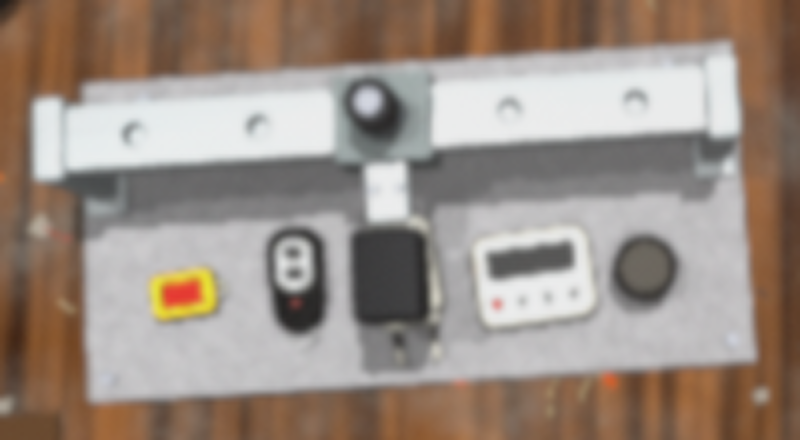

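View pics/scz.png

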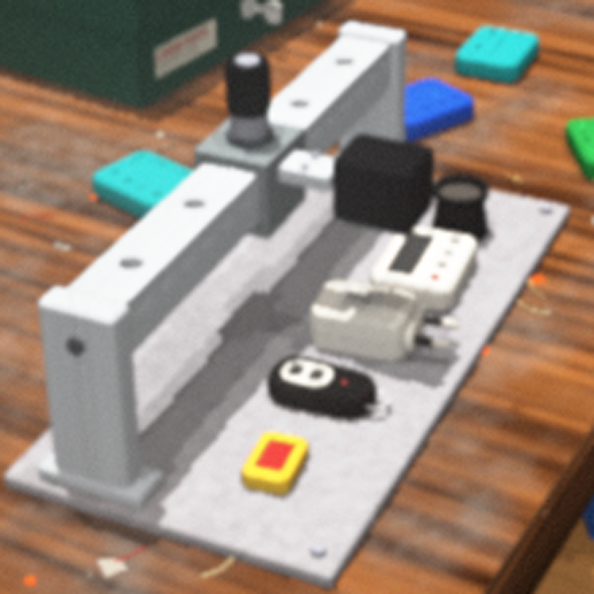

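```bash
python3 - <<'E'
from h import *
c=bot.read_camera('top');s=bot.read_camera('scene')
H=np.array([atz(c,np.array(p)/4+[165,220]-.375,.105) for p in [(134,133),(259,126),(510,108),(636,100)]]);print(H.round(4))
Hs=np.array([atz(s,np.array(p)/2.7+[190,225]-.3,.105) for p in [(131,263),(194,203),(299,103),(345,61)]]);print(Hs.round(4))
for h in(H,Hs):
  d=h[3]-h[0];print('mid',h.mean(0),'yaw of -y axis',np.degrees(np.arctan2(d[0],-d[1])),np.linalg.norm(d))
print('knob top', atz(c,np.array([369,100])/4+[165,220],.156), atz(s,np.array([248,60])/2.7+[190,225],.156))
print('pager', atz(c,np.array([536,278])/4+[165,220],.025))
print('window', atz(c,np.array([391,274])/4+[165,220],.120))
E
```

```text
[[0.4922 0.2596 0.105 ]
 [0.4964 0.1996 0.105 ]
 [0.5066 0.0803 0.105 ]
 [0.5112 0.0207 0.105 ]]
[[0.4887 0.263  0.105 ]
 [0.4934 0.2033 0.105 ]
 [0.5027 0.0845 0.105 ]
 [0.5064 0.0249 0.105 ]]
mid [0.50162603 0.1400488  0.105     ] yaw of -y axis 4.543824238766089 0.2396956747253851
mid [0.49780934 0.14392934 0.105     ] yaw of -y axis 4.261259927545055 0.2386842060124809
knob top [0.50083251 0.13909534 0.156     ] [0.49685766 0.14367444 0.156     ]
pager [0.43037624 0.06977118 0.025     ]
window [0.42576402 0.13152888 0.12      ]
```

Call:
step_arm:
  increments:
    - [0.027,0.03,0,0,0,-1.4,-1]
    - [0.054,0.06,0,0,0,-2.8,-1]
    - [0.081,0.09,0,0,0,-4.2,-1]
    - [0.108,0.12,0.005,0,0,-5.6,-1]
    - [0.135,0.15,0.01,0,0,-7,-1]
    - [0.162,0.18,0.01,0,0,-8.4,-1]
    - [0.189,0.21,0.01,0,0,-9.8,-1]
    - [0.216,0.24,0.01,0,0,-11.3,-1]
    - [0.243,0.27,0.01,0,0,-11.3,-1]
    - [0.27,0.3,0.01,0,0,-11.3,-1]

```text
t: 2.23
eef_pos: [0.4542, -0.3481, 0.2417]
tool_rot: [0.0, 0.999, 0.039, 0.0]
contact_force: [-0.6, -0.7, 0.6]
gripper_width: 1.0
```

Call:
step_arm:
  increments:
    - [0.004,0.04,0,0,0,0,-1]
    - [0.008,0.08,0,0,0,0,-1]
    - [0.012,0.12,0,0,0,0,-1]
    - [0.016,0.16,0,0,0,0,-1]
    - [0.02,0.2,0,0,0,0,-1]
    - [0.024,0.24,0,0,0,0,-1]
    - [0.028,0.28,0,0,0,0,-1]
    - [0.032,0.32,0,0,0,0,-1]
    - [0.036,0.36,0,0,0,0,-1]
    - [0.04,0.4,0,0,0,0,-1]

```text
t: 3.07
eef_pos: [0.4931, 0.0521, 0.2417]
tool_rot: [0.0, 0.999, 0.039, 0.0]
contact_force: [0.8, -0.7, -0.9]
gripper_width: 0.999
```

```bash
python3 - <<'E'
from h import *
c=bot.read_camera('wrist');save(c,'w1.png')
for th,z in [('knob',.142),('middle_hole',.105),('scan_window',.084),('pager_mid',.0165)]:
  for x in bot.place_of(th,'wrist')[:2]:
    u=np.array(x['location'])*[640,480];print(th,x['conf'],u,atz(c,u,z).round(4))
print(proj(c,[.4995,.1415,.156]),proj(c,[.4995,.1415,.142]),c['extrinsics'][:3,3])
E
```

```text
knob 0.61 [192.192 215.184] [0.5025 0.1425 0.142 ]
middle_hole 0.57 [211.904 205.008] [0.5005 0.1401 0.105 ]
scan_window 0.65 [227.584 282.096] [0.4267 0.134  0.084 ]
pager_mid 0.97 [478.016 294.096] [ 0.3996 -0.1186  0.0165]
pager_mid 0.89 [300.224 253.824] [0.4315 0.0753 0.0165]
[186.47583994 225.67876725] [193.85176779 219.58430309] [0.57543257 0.05831446 0.38517837]
```

View pics/w1.png

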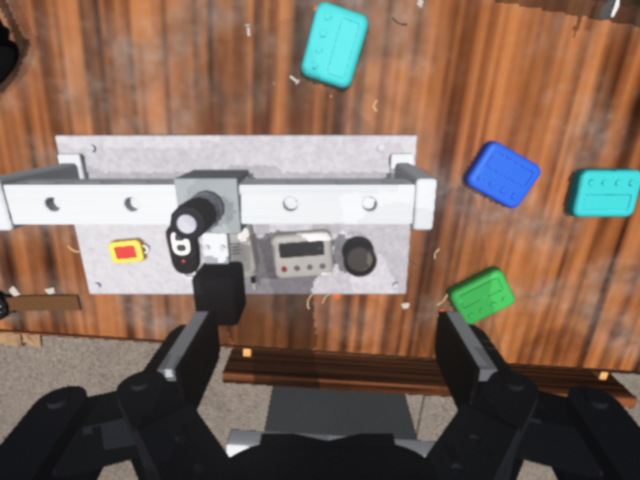

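```bash
python3 - <<'E'
from h import *
c=bot.read_camera('wrist')
H=np.array([atz(c,p,.105) for p in [(52,204),(131,204),(290,203),(369,203)]]);print(H,H.mean(0))
print(atz(c,(187,223.5),.156))
d=H[3]-H[0];print(np.degrees(np.arctan2(d[0],-d[1])))
o=bot.get_obs();print(o['eef_pos'],o['tool_rot'],o['joint_vel'].round(3))
E
```

```text
[[0.49207033 0.2583289  0.105     ]
 [0.49662869 0.19855381 0.105     ]
 [0.50657278 0.07870049 0.105     ]
 [0.51113332 0.01926634 0.105     ]] [0.50160128 0.13871239 0.105     ]
[0.50103868 0.1385176  0.156     ]
4.559152547324221
[0.49315501 0.04892157 0.24121009] [ 3.68595006e-04  9.99279628e-01  3.79483551e-02 -1.10286566e-04] [ 0.015 -0.001  0.008  0.004 -0.001 -0.    -0.003]
```

Call:
step_arm:
  increments:
    - [0.002,0.03,0,0,0,0,-1]
    - [0.005,0.06,0,0,0,0,-1]
    - [0.0075,0.0895,0,0,0,0,-1]
    - [0.0075,0.0895,-0.025,0,0,0,-1]
    - [0.0075,0.0895,-0.04,0,0,0,-1]
    - [0.0075,0.0895,-0.04,0,0,0,-1]
    - [0.0075,0.0895,-0.04,0,0,0,-1]

```text
t: 3.95
eef_pos: [0.5005, 0.1379, 0.2009]
tool_rot: [0.001, 0.999, 0.037, -0.001]
contact_force: [0.1, 0.6, 0.8]
gripper_width: 0.998
```

```bash
python3 - <<'E'
from h import *
c=bot.read_camera('wrist');save(c,'w2.png')
print([bot.get_obs()['eef_pos'].round(4)],proj(c,[.5005,.1395,.156]))
c=bot.read_camera('scene');im=cv2.resize(c['color'][150:390,150:470],None,fx=2.5,fy=2.5);cv2.imwrite('pics/s2.png',im[:,:,::-1])
print([bot.get_obs()['eef_pos'].round(4)])
E
```

```text
[array([0.5012, 0.1384, 0.2018])] [323.87951487 270.64747724]
[array([0.5015, 0.1387, 0.2023])]
```

View pics/w2.png

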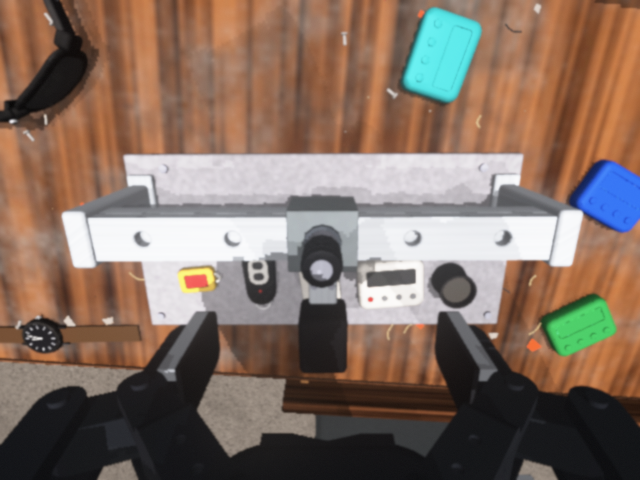

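View pics/s2.png

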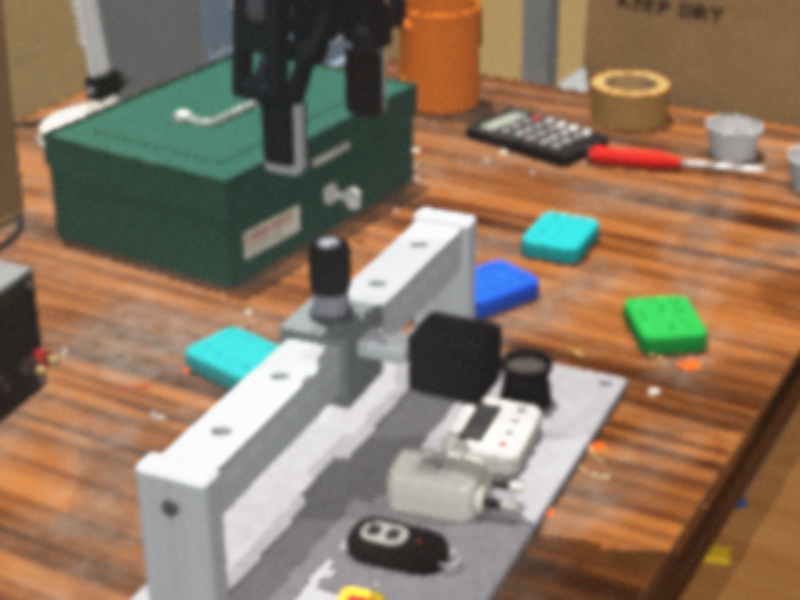

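Call:
step_arm:
  increments:
    - [0,0.002,-0.02,0,0,0,-1]
    - [0,0.002,-0.04,0,0,0,-1]
    - [0,0.002,-0.058,0,0,0,-1]
    - [0,0.002,-0.075,0,0,0,-1]
    - [0,0.002,-0.075,0,0,0,-1]
    - [0,0.002,-0.075,0,0,0,-1]

```text
t: 4.55
eef_pos: [0.501, 0.1413, 0.1269]
tool_rot: [0.0, 0.999, 0.038, -0.0]
contact_force: [0.2, -1.5, 1.0]
gripper_width: 1.0
```

```bash
python3 - <<'E'
from h import *
c=bot.read_camera('wrist');save(c,'w3.png')
c=bot.read_camera('scene');im=cv2.resize(c['color'][190:350,200:400],None,fx=4,fy=3.7);cv2.imwrite('pics/s3.png',im[:,:,::-1])
print([bot.get_obs()['eef_pos'].round(4)])
E
```

```text
[array([0.5019, 0.1419, 0.1279])]
```

View pics/w3.png

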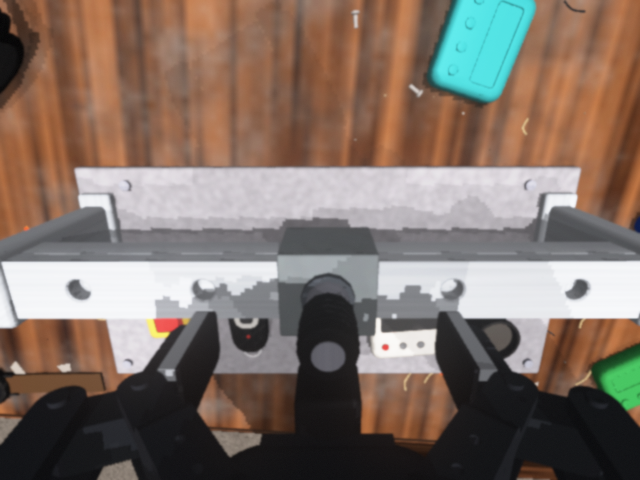

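View pics/s3.png

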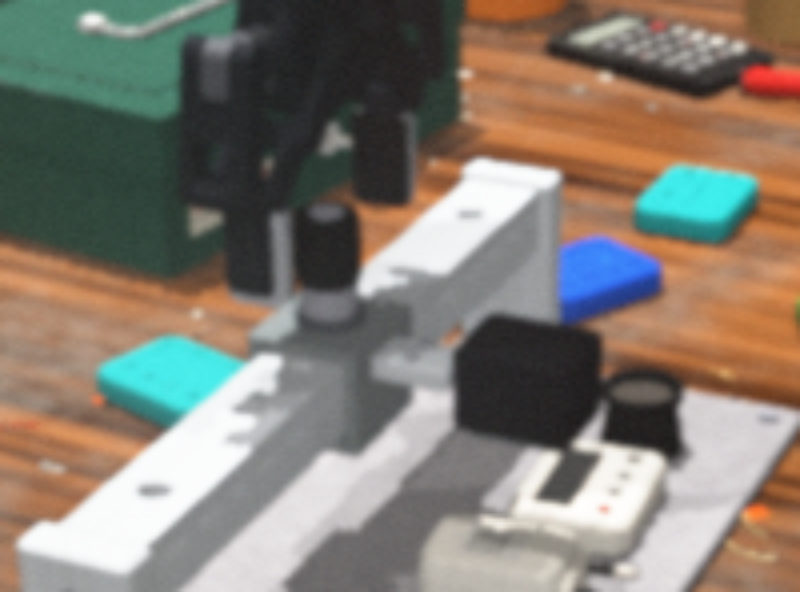

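Call:
step_arm:
  increments:
    - [0,0,0,0,0,0,0.3]
    - [0,0,0,0,0,0,1]
    - [0,0,0,0,0,0,1]
    - [0,0,0,0,0,0,1]
    - [0,0,0,0,0,0,1]
    - [0,0,0,0,0,0,1]
    - [0,0,0,0,0,0,1]
    - [0,0,0,0,0,0,1]
  force: 60

```text
t: 5.32
eef_pos: [0.5008, 0.1418, 0.1267]
tool_rot: [0.0, 0.999, 0.039, 0.0]
contact_force: [-1.4, -0.9, 5.2]
gripper_width: 0.248
```

```bash
python3 - <<'E'
from h import *
c=bot.read_camera('scene');im=cv2.resize(c['color'][190:350,200:400],None,fx=4,fy=3.7);cv2.imwrite('pics/s4.png',im[:,:,::-1])
o=bot.get_obs();print(o['eef_pos'].round(4),o['contact_force'],o['torque'])
E
```

```text
[0.5008 0.1418 0.1268] [-2.04128597 -1.05467382  4.96951284] [-0.08998961  0.33869911  0.01296324]
```

View pics/s4.png

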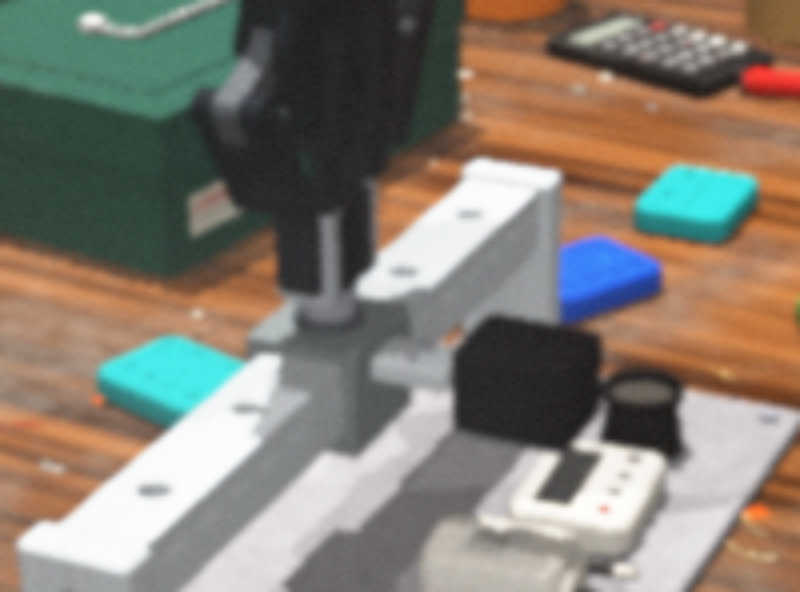

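Call:
step_arm:
  increments:
    - [0,0,0.003,0,0,0,1]
    - [0,0,0.006,0,0,0,1]
    - [0,0,0.009,0,0,0,1]
    - [0,0,0.012,0,0,0,1]
    - [0,0,0.0125,0,0,0,1]
    - [0,0,0.0125,0,0,0,1]
    - [0,0,0.0125,0,0,0,1]

```text
t: 5.95
eef_pos: [0.5007, 0.1418, 0.1387]
tool_rot: [-0.0, 0.999, 0.039, 0.0]
contact_force: [3.3, 1.6, -8.9]
gripper_width: 0.248
```

```bash
python3 - <<'E'
from h import *
c=bot.read_camera('scene');im=cv2.resize(c['color'][190:350,200:400],None,fx=4,fy=3.7);cv2.imwrite('pics/s5.png',im[:,:,::-1])
o=bot.get_obs();print(o['eef_pos'].round(4),o['contact_force'],o['torque'])
E
```

```text
[0.5007 0.1418 0.1387] [ 3.74908235  0.89001078 -9.26172519] [ 0.28079548 -0.86287111  0.00447336]
```

View pics/s5.png

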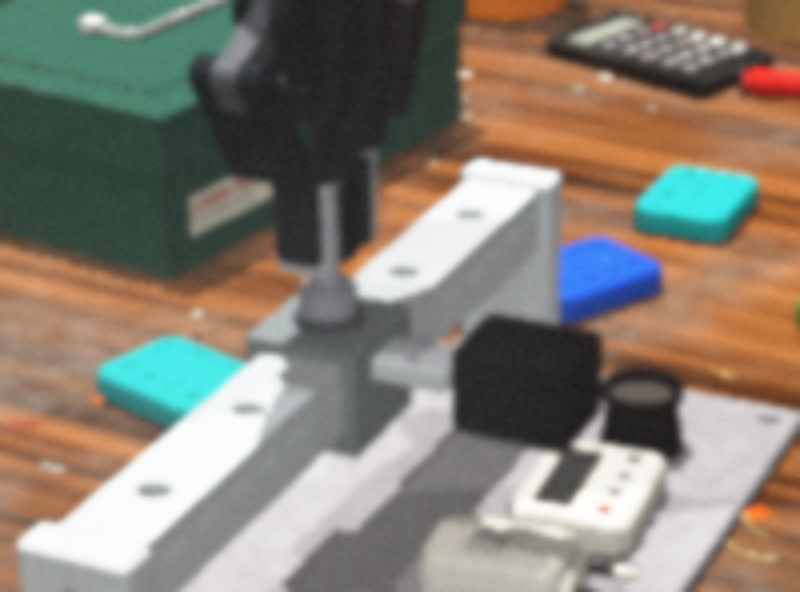

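Call:
step_arm:
  increments:
    - [0.0006,-0.0075,0,0,0,0,1]
    - [0.0012,-0.015,0,0,0,0,1]
    - [0.0018,-0.0225,0,0,0,0,1]
    - [0.0024,-0.03,0,0,0,0,1]
    - [0.003,-0.0375,0,0,0,0,1]
    - [0.0035,-0.045,0,0,0,0,1]
    - [0.0041,-0.0525,0,0,0,0,1]
    - [0.0047,-0.0598,0,0,0,0,1]
    - [0.0047,-0.0598,0,0,0,0,1]
    - [0.0047,-0.0598,0,0,0,0,1]

```text
t: 6.83
eef_pos: [0.5054, 0.0807, 0.1388]
tool_rot: [0.001, 0.999, 0.038, -0.0]
contact_force: [3.5, -1.0, -9.8]
gripper_width: 0.25
```

```bash
python3 - <<'E'
from h import *
c=bot.read_camera('scene');im=cv2.resize(c['color'][190:350,200:400],None,fx=4,fy=3.7);cv2.imwrite('pics/s6.png',im[:,:,::-1])
o=bot.get_obs();print(o['eef_pos'].round(4),o['contact_force'],o['torque'])
E
```

```text
[0.5054 0.0812 0.1388] [ 3.89893134 -1.05926509 -9.91722875] [-0.1818039  -0.89998657 -0.0499235 ]
```

View pics/s6.png

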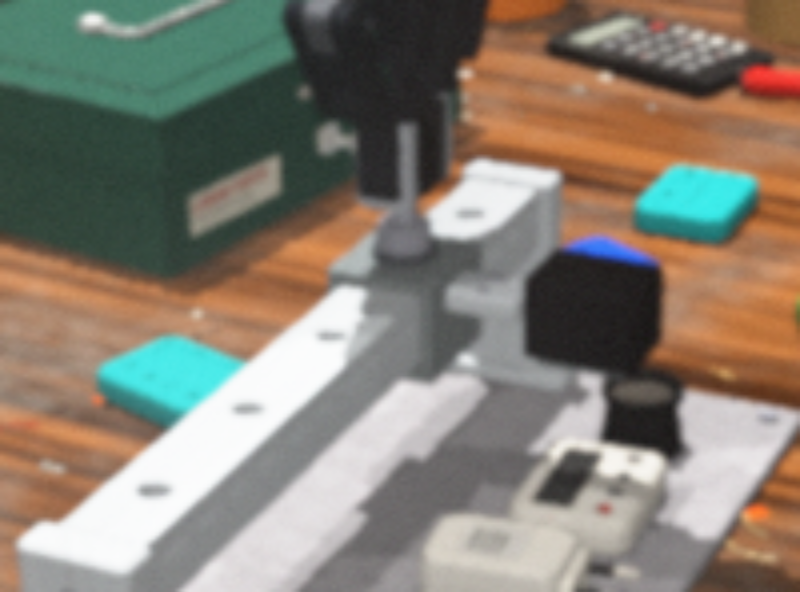

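Call:
step_arm:
  increments:
    - [0,0,-0.003,0,0,0,1]
    - [0,0,-0.006,0,0,0,1]
    - [0,0,-0.009,0,0,0,1]
    - [0,0,-0.0125,0,0,0,1]
    - [0,0,-0.0125,0,0,0,1]
    - [0,0,-0.0125,0,0,0,1]

```text
t: 7.38
eef_pos: [0.5054, 0.0825, 0.1268]
tool_rot: [-0.0, 0.999, 0.039, 0.0]
contact_force: [-0.5, -0.8, 1.8]
gripper_width: 0.249
```

```bash
python3 - <<'E'
from h import *
c=bot.read_camera('scene');im=cv2.resize(c['color'][190:350,200:400],None,fx=4,fy=3.7);cv2.imwrite('pics/s7.png',im[:,:,::-1])
o=bot.get_obs();print(o['eef_pos'].round(4),o['contact_force'],o['torque'],o['gripper_width'])
c=bot.read_camera('top');im=cv2.resize(c['color'][220:330,165:365],None,fx=4,fy=4,interpolation=cv2.INTER_CUBIC);cv2.imwrite('pics/t7.png',im[:,:,::-1])
E
```

```text
[0.5054 0.0825 0.1268] [-0.84861777 -0.39670199  1.92146194] [-0.07295746  0.06006454  0.01443736] 0.25100246148842936
```

View pics/s7.png

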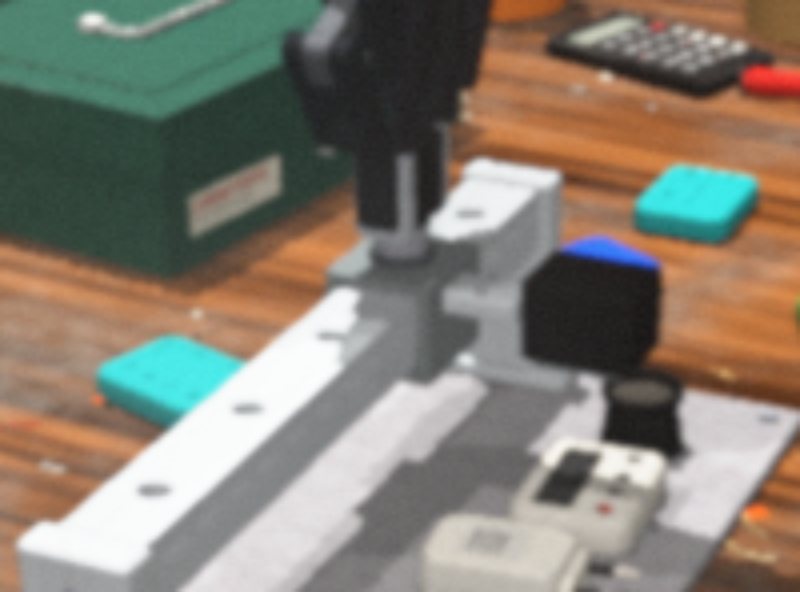

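View pics/t7.png

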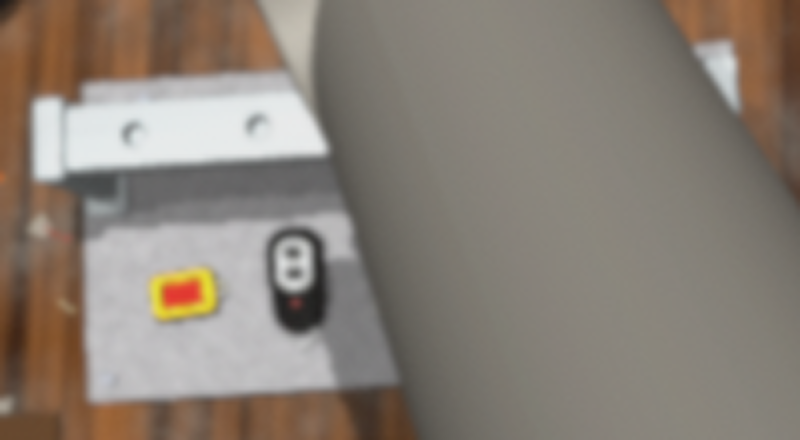

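Call:
step_arm:
  increments:
    - [0,0,-0.001,0,0,0,1]
    - [0,0,-0.002,0,0,0,1]
    - [0,0,-0.002,0,0,0,1]
    - [0,0,-0.002,0,0,0,1]

```text
t: 7.82
eef_pos: [0.5055, 0.0826, 0.1266]
tool_rot: [0.0, 0.999, 0.039, 0.0]
contact_force: [-7.6, -1.5, 22.6]
gripper_width: 0.246
```

Call:
step_arm:
  increments:
    - [0,0.0015,0,0,0,0,1]
    - [0,0.003,0,0,0,0,1]
    - [0,0.003,0,0,0,0,1]
    - [0,0.003,0,0,0,0,1]

```text
t: 8.15
eef_pos: [0.5054, 0.0831, 0.1265]
tool_rot: [0.002, 0.999, 0.038, 0.0]
contact_force: [-7.8, -7.1, 24.2]
gripper_width: 0.25
```

The pin has bottomed at the same height as at the start, and the sleeve resists sideways. I'll relax the test loads, do a last check and hand in.

Call:
step_arm:
  increments:
    - [0,-0.0015,0,0,0,0,1]
    - [0,-0.003,0.001,0,0,0,1]
    - [0,-0.003,0.001,0,0,0,1]
    - [0,-0.003,0.001,0,0,0,1]
    - [0,-0.003,0.001,0,0,0,1]

```text
t: 8.57
eef_pos: [0.5055, 0.0823, 0.1267]
tool_rot: [0.0, 0.999, 0.039, 0.0]
contact_force: [-4.7, -0.8, 13.1]
gripper_width: 0.249
```

```bash
python3 - <<'E'
from h import *
c=bot.read_camera('scene');save(c,'s8.png')
for th,z in [('pager_mid',.0165),('wall_charger_mid',.02),('remote_mid',.0155),('tag_mid',.013),('scan_window',.084)]:
  for x in bot.place_of(th,'scene')[:2]:
    u=np.array(x['location'])*[640,480];print(th,x['conf'],u.round(1),atz(c,u,z).round(4))
o=bot.get_obs();print(o['t'],o['eef_pos'].round(4),o['contact_force'],o['gripper_width'],np.abs(o['joint_vel']).max())
E
```

```text
pager_mid 0.8 [347.1 325.3] [0.427  0.0798 0.0165]
pager_mid 0.69 [418.7 278.1] [ 0.3841 -0.1131  0.0165]
wall_charger_mid 0.58 [330.5 343. ] [0.425  0.1376 0.02  ]
remote_mid 0.61 [310.4 368.1] [0.4244 0.1973 0.0155]
tag_mid 0.87 [295. 397.] [0.4137 0.2565 0.013 ]
scan_window 0.75 [346.3 289.5] [0.4238 0.0915 0.084 ]
8.8667 [0.5055 0.0823 0.1267] [-3.84387151 -1.08090577 13.75042014] 0.24905472609088083 0.00163942759080882
```

View pics/s8.png

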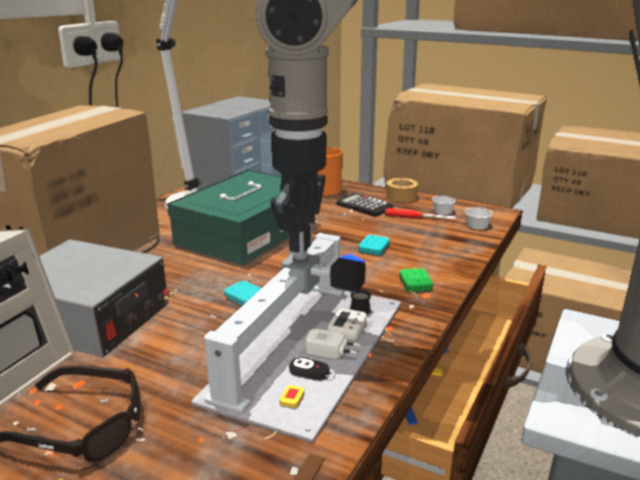

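```bash
python3 -c "
from station import bot
print(bot.hand_in())"
```

```text
the job is handed in; nothing more can be done
None
```

The scan head is now over the pager, one hole along on the −y side, with the pin home and the fingers still holding the knob. I handed the job in at about 8.9 s; no verdict was reported.

**What I did:** I gripped the knob at 60 N and lifted it about 12 mm. The pull read about 9 N, as expected for the spring at that height. I then slid the sleeve 60 mm towards −y and lowered the pin.

**Last checks:**
- **Pin home:** the tool came back to its starting height (0.1267 m), and pushing 2 mm further moved it only 0.2 mm while the force rose to about 23 N.
- **Sleeve locked:** a 3 mm sideways command moved it only 0.5 mm and met about 7 N.
- **Grip at hand-in:** the fingers were closed on the knob (opening 0.249) with about 13 N of light downward push, and the arm was still.
- **Row undisturbed:** in the last scene picture everything lies where it did. The network's positions for the pager, remote and tag agree with the start within about 6 mm. Its charger reading differs by about 11 mm, but with low confidence, and nothing came near the charger. I didn't measure the loupe again; it only looks unmoved.

**One disagreement:** the network's scan window reading moved only about 52 mm and sits about 12 mm from its pager reading. I put that down to detection noise, because the tool moved 59.7 mm and the pin dropped and locked. Measured positions put the window about 2 mm from the pager's centre.

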